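# Weigh the pot that stands behind the bottles

### The job

Weigh the small dark-brown pot that three bottles hem in on the bottle stand: first clear all three bottles (brown, white and cream) off into the white tray, standing upright, then set the pot upright on the middle of the scale's steel pan, and last put each bottle back upright on the very ring of the stand it came from, leaving the pot on the scale. Tip nothing over, and leave the roll of tape and the small steel dish where they lie.

Things in the scene. Friction and masses are not known exactly. Their poses are not given: they have to be found in the camera images.
- stand: Fixed grey plate, 190 (x) x 200 (y) mm, top 8 mm up, steel kerb 14 mm high along its back (+x) edge. Origin: centre of its underside. Four flat white rings, blue-rimmed, 57 mm across, at x, y = (-27, 0), (33, 60), (33, -60), (33, 0) mm. The pot starts on the ring at (33, 0), each bottle on one of the others (which one varies), within 2 mm of its centre.
- amber_bottle: Loose dark-brown bottle with a black cap and a red-and-white label, round, 49 mm body diameter, 158 mm tall with the cap (31 mm across, the top 16 mm); the shoulder narrows above about 120 mm. About 0.2 kg. Origin: centre of its underside, z up.
- pump_bottle: Loose slim white bottle with a white cap, round, 35 mm diameter, 180 mm tall with the cap (24 mm across, the top 20 mm); the shoulder looks narrower above about 135 mm, but fingers meet it at 35 mm up to about 160 mm. About 0.14 kg. Origin: centre of its underside, z up.
- cream_bottle: Loose small cream-coloured bottle with a brown cap, round, 32 mm body diameter up to about 70 mm, 98 mm tall, cap 22 mm across from 84 mm up. About 0.1 kg. Origin: centre of its underside, z up.
- pot: Loose little dark-brown pot with a black cap, round, 32 mm body diameter up to 40 mm, 58 mm tall, cap 25 mm across. About 0.07 kg. Origin: centre of its underside, z up. It stands closely between the taller bottles.
- tray: Fixed white enamelled tray, open on top, 138 (its x) x 302 (its y) mm over the rim, 58 mm high; the flat floor, 3 mm above the bench, is clear for 106 x 270 mm. Its long y axis runs roughly along the robot's x. Empty at the start; it lies to the left or the right of the stand. Origin: centre of its underside.
- scale: Fixed bench scale with a white housing about 210 (x) x 150 (y) mm, grey panel with a green display toward the robot (-x), and a round steel pan 110 mm across. It lies on the other side of the stand from the tray. Origin: centre of its underside; the pan's top is 42 mm above it.
- pan (a point): Middle of the upper face of the scale's round steel pan, 42 mm above the bench. The pan does not sink.
- tape: Roll of clear tape lying flat on the bench nearer the robot than the stand, 78 mm across, 18 mm high; loose, to be left alone. Origin: centre of its underside.
- dish: Small round steel dish on the bench nearer the robot than the stand, 71 mm across, 17 mm high; loose, to be left alone. Origin: centre of its underside.

How it is judged:
By the outcome, as a careful person would: the job done as asked, in the order asked, and still so for the second after the job is handed in, with the robot touching nothing.
It also fails if it takes over 136 s, if anything falls off the work surface, if the arm or the gripper's body presses on something with over 40 N, if the wrist force passes 120 N, or if a joint passes its speed limit or range.

### The arm

A 6-joint arm with a two-finger parallel gripper is mounted at the origin on a cart in front of the work surface, level with it; the furniture and walls round the work are solid. World frame = base frame: x ahead of the robot, y to its left, z up, the work surface at z = 0. Lengths are in m, angles in rad, forces in N, time in s.
With the tool pointing down it reaches from about 0.425 to 0.925 m from the base axis. Payload 12.5 kg.
Tool frame: the origin (TCP) lies between the finger pads; the fingertips stand 17 mm ahead of it and the grasp point (between the pads) lies 2 mm behind it (tip_extent is the z of the fingertips in the tool frame, in m); z points along the fingers, y is the line along which they close (so a half turn about z gives the same grasp; the last joint's range is limited). The gripper opens to 85 mm and grips with 20 to 120 N. Pads are 22 mm wide; open, the fingers measure 114 mm over their backs; the gripper's body (76 mm by 85 mm) begins 54 mm behind the grasp point. The pads swing forward as they close: fully open they stand 13 mm farther back than shut.
Start: joints at [-1.37, 0.491, 1.559, -0, 1.092, -0.106], TCP at [0.189, -0.596, 0.248] pointing down, gripper open.
Joint ranges: [-3.1, 3.1], [-0.84, 2.19], [0.05, 2.79], [-1.13, 4.28], [0.06, 2.93], [-2.69, 2.69]. Speed limits (rad/s): [2.22, 2.22, 2.79, 3.14, 3.14, 3.14].

### API

Orientations are given as a unit quaternion [x, y, z, w].
In Python, from cell import * gives the robot as it stands. The module is installed in compiled form; this text tells all that it offers.
- The arm moves only by the tool inch_along, called after "Emit:" as a command line: name --argument value ..., lists and objects as JSON in quotes. Schema: {"type":"object","properties":{"steps":{"type":"string"},"grip_force":{"type":"number"},"only":{"type":"string"},"quiet":{"type":"boolean"},"lines":{"type":"string"}},"required":["steps"],"additionalProperties":false}. steps is a string of 1 to 5 rows, parted by a bar, with the numbers parted by spaces; each row has 7 numbers: the finger opening in m, then dx, dy, dz in cm, then a rotation vector rx, ry, rz in units of 0.05 rad; each row shifts and turns the commanded pose from where the row before left it, along the tool's axes as they then stand; what a row does not reach is not made up. A row lasts 1/12 s, in which the tool goes at most 0.0417 m and 0.125 rad, less where a joint would pass 70% of its speed; a pose out of reach is approached as far as the arm can. The fingers move at their own pace and stop on an object; grip_force is the grip in N (left out, the last holds). Time passes only in rows, so rows that do not move let the fingers close. The tool returns the time, the measured TCP pose, the force, the opening and the grip force at its end. only (a regular expression) keeps the lines of the reply that match it, lines (a string "A,B") keeps lines A to B, and quiet returns only ok. Input that does not fit is refused with a message, and nothing moves.
- sense(): the state, without advancing time (a new reading comes with each control period).
- read_camera(name): name is "side" or "top"; returns the picture (384x512x3 uint8, red, green, blue); there is no depth.
- calibration(name): a dict with "K" (3x3 intrinsics, pixels), "camera_from_world" (4x4, takes a point from world to camera coordinates). Camera axes: x right, y up, looking along -z (the intrinsics and any distortion apply to the point x, -y, -z); pixel columns grow to the right and rows downward; lengths in m; the calibration is good to about 2 mm. A picture is of the moment at which its call begins. calibration takes no time and is no camera call.
- close_job(): hands the job in; it is judged then, once.
The state is a dict: "time": time; "qpos": joint angles; "dq": joint speeds; "joint_efforts": joint torques, N m; "tool_pos": TCP position; "tcp_rot": TCP orientation; "force": force on the tool from outside, world axes, zero at the start; "torque": the same for the moment, N m; "grip_width": finger opening in m; "gripper_force": force on a finger pad.
Only numpy, scipy, OpenCV 4.12 (cv2) and the standard library are available. Lean on these libraries where they do the work, as an engineer would, in place of code of your own. Each camera call takes 0.05 s, during which the arm holds its last target. There are 200 camera calls.

## Working session

There is one attempt and no reset: what is moved stays moved. The work goes in short steps, Python scripts to look and compute and a tool call to move; the robot and the scene stay as the last step left them, time stands still between calls to the robot, and variables do not carry over. Pictures are saved under pics/ and viewed, at most 16 in all, crops included, and the job is handed in when it is done.

```bash
mkdir -p pics
```

Run:
```python
from cell import *
import cv2
s=sense();print({k:(v if not hasattr(v,'tolist') else [round(float(x),4) for x in __import__('numpy').ravel(v)]) for k,v in s.items()})
for n in("side","top"):
    im=read_camera(n);cv2.imwrite(f"pics/{n}0.png",im[:,:,::-1]);print(n,calibration(n))
```

```text
{'time': 0.0, 'qpos': [-1.3696, 0.4916, 1.5594, -0.0, 1.0917, -0.1056], 'dq': [-0.0001, 0.0018, -0.0014, 0.0012, -0.001, -0.0002], 'joint_efforts': [-0.0007, -61.8465, -26.1586, -0.0001, 0.0042, -0.0], 'tool_pos': [0.1887, -0.5956, 0.2477], 'tcp_rot': [0.9883, 0.1528, -0.0, -0.0006], 'force': [-0.9646, -0.1518, -0.4585], 'torque': [0.0146, -0.0082, 0.0319], 'gripper_force': 0.0, 'grip_width': 0.08542903213053157}
side {'K': array([[379.77873534,   0.        , 251.50626515],
       [  0.        , 379.77873534, 199.64320876],
       [  0.        ,   0.        ,   1.        ]]), 'camera_from_world': array([[-0.98964174, -0.14301608, -0.01247477,  0.53150985],
       [ 0.0707663 , -0.56159581,  0.82437993, -0.07117786],
       [-0.12490537,  0.814958  ,  0.56589938, -1.04364653],
       [ 0.        ,  0.        ,  0.        ,  1.        ]])}
top {'K': array([[367.67957978,   0.        , 254.1670986 ],
       [  0.        , 367.67957978, 189.98824373],
       [  0.        ,   0.        ,   1.        ]]), 'camera_from_world': array([[ 0.02225321, -0.99945778,  0.02426822, -0.0158071 ],
       [ 0.98887755,  0.02557526,  0.14651653, -0.54240662],
       [-0.14705775,  0.02073784,  0.98891049, -0.98741448],
       [ 0.        ,  0.        ,  0.        ,  1.        ]])}
```

View pics/top0.png

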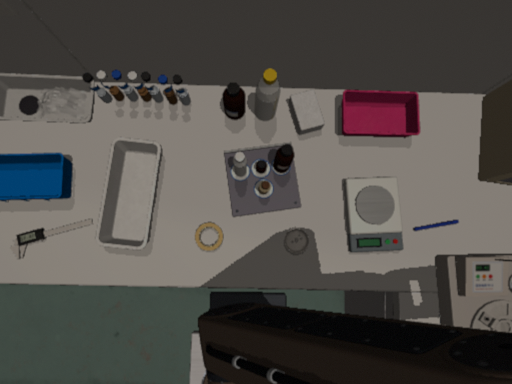

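View pics/side0.png

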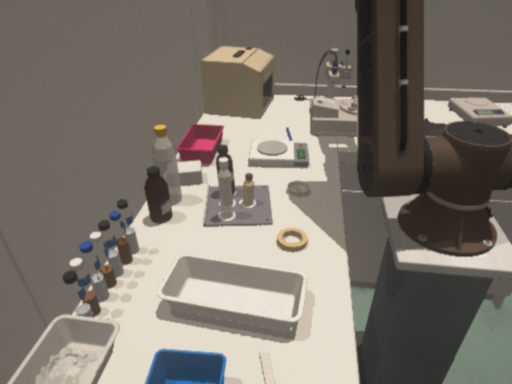

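The top view shows the tray at left (130,193), the stand at (263,180) and the scale pan at (375,205). The bottles are white at (240,165), amber at (284,160) and cream at (264,188), with the pot at (261,168). Next I'll enlarge the stand and extract contours.

Create h.py:
```python
import numpy as np,cv2
from cell import *
def cast(n,uv,z):
    c=calibration(n);K=c["K"];M=c["camera_from_world"];R=M[:3,:3];t=M[:3,3]
    o=-R.T@t; uv=np.atleast_2d(uv).astype(float)
    d=np.c_[(uv[:,0]-K[0,2])/K[0,0],-(uv[:,1]-K[1,2])/K[1,1],-np.ones(len(uv))]@R
    return o+d*((z-o[2])/d[:,2])[:,None]
def proj(n,p):
    c=calibration(n);K=c["K"];M=c["camera_from_world"]
    q=np.atleast_2d(p)@M[:3,:3].T+M[:3,3]
    return np.c_[K[0,0]*q[:,0]/-q[:,2]+K[0,2],-K[1,1]*q[:,1]/-q[:,2]+K[1,2]]
```

Run:
```python
from h import *
t=cv2.imread("pics/top0.png");s=cv2.imread("pics/side0.png")
a=cv2.resize(t[135:255,210:310],None,fx=5,fy=5,interpolation=2)[:600]
b=cv2.resize(t[125:260,90:170],None,fx=4,fy=4,interpolation=2)
c=cv2.resize(s[140:230,195:285],None,fx=5,fy=5,interpolation=2)
cv2.imwrite("pics/a.png",a);cv2.imwrite("pics/b.png",np.hstack([c[:450],cv2.resize(t[170:260,340:410],None,fx=5,fy=5,interpolation=2)]))
cv2.imwrite("pics/b2.png",b)
```

```text
(no output)
```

View pics/a.png

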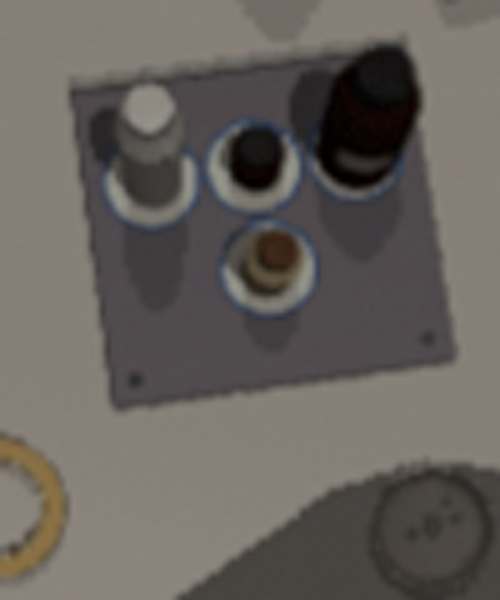

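View pics/b.png

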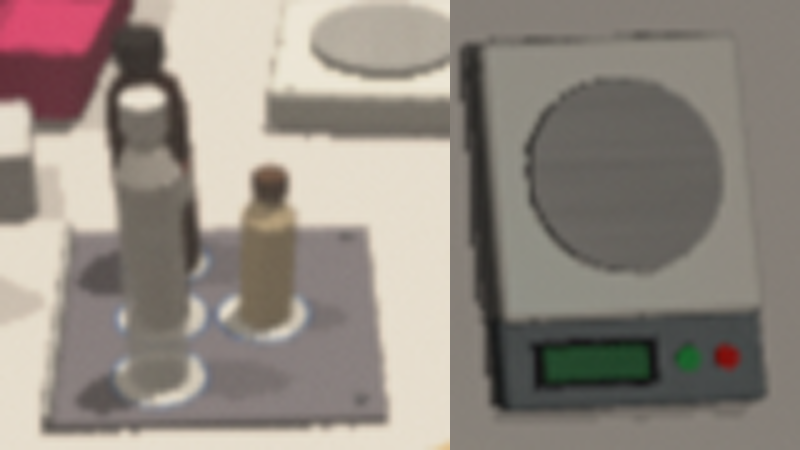

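View pics/b2.png

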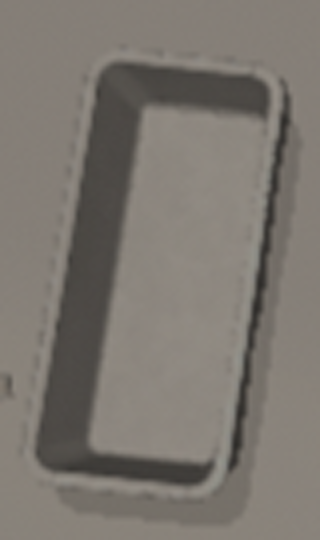

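The rings lie at crop pixels (152,182), (255,167), (358,155) and (269,268), with the stand's near corners at (115,410) and (456,360). The pan is at crop (177,174), and the tray rim's outer corners are roughly (92,50), (288,72), (26,485) and (225,497). Next step: fit the stand, tray and bottles.

Run:
```python
from h import *
t=cv2.imread("pics/top0.png").astype(int);b,g,r=t[...,0],t[...,1],t[...,2]
# rings: blue pixels near each
m=((b-r)>18)
ys,xs=np.nonzero(m[150:205,225:300]);P=cast("top",np.c_[xs+225,ys+150],.008)[:,:2]
C0=cast("top",np.array([[152,182],[255,167],[358,155],[269,268]])/5+[209.6,134.6],.008)[:,:2]
L=np.array([[33,60],[33,0],[33,-60],[-27,0]])/1e3
print(np.round(C0,4),len(P))
from scipy.optimize import least_squares
def tf(p,l):c,s=np.cos(p[2]),np.sin(p[2]);return l@np.array([[c,s],[-s,c]])+p[:2]
p=least_squares(lambda p:(tf(p,L)-C0).ravel(),[.55,0,0]).x;print("hand",p)
def f(p):
    d=np.linalg.norm(P[:,None]-tf(p,L)[None],axis=2);return d.min(1)-.0280
q=least_squares(f,p,loss='soft_l1',f_scale=.002).x;print("fit",q,np.abs(f(q)).mean());print(np.round(tf(q,L),4))
c=cast("top",np.array([[115,410],[456,360],[70,82]])/5+[209.6,134.6],.008)[:,:2];print("corners",c.round(4),tf(q,np.array([[-95,100],[-95,-100],[95,100]])/1e3).round(4))
# pan ellipse
g8=cv2.cvtColor(t.astype(np.uint8),6);pe=np.array([[527,170],[627,77],[722,175],[630,271]])-[450,0]
pw=cast("top",pe/5+[339.6,169.6],.042);print("pan",pw.mean(0), np.ptp(pw,axis=0))
tr=cast("top",np.array([[92,50],[288,72],[26,485],[225,497]])/4+[89.6,124.6],.058);print("rim",tr.round(4),tr.mean(0))
# mid lines of rim sides
fl=cast("top",np.array([[143,105],[268,110],[90,455],[213,465]])/4+[89.6,124.6],.003);print("floor",fl.round(4))
for n,uv,z in[("pump",[149,108],.188),("amber",[386,73],.166),("cream",[278,251],.106),("pot",[259,148],.066)]:
    print(n,cast("top",np.array(uv)/5+[209.6,134.6],z).round(4))
for n,uv,z in[("pump",[143,98],.188),("cream",[270,178],.106),("amber",[138,40],.166)]:
    print("side",n,cast("side",np.array(uv)/5+[194.6,139.6],z).round(4))
print(proj("top",[[0,0,0]]))
```

```text
[[ 0.6021  0.0389]
 [ 0.6126 -0.0207]
 [ 0.6214 -0.0807]
 [ 0.5533 -0.03  ]] 108
hand [ 0.57954765 -0.02595309  0.15854978]
fit [ 0.57956571 -0.02533231  0.17333999] 0.000811083792099062
[[ 0.6017  0.0395]
 [ 0.6121 -0.0196]
 [ 0.6224 -0.0787]
 [ 0.553  -0.03  ]]
corners [[ 0.4692  0.0563]
 [ 0.5026 -0.1385]
 [ 0.6603  0.0885]] [[ 0.4687  0.0568]
 [ 0.5032 -0.1402]
 [ 0.6559  0.0896]]
pan [ 0.51099586 -0.34122058  0.042     ] [0.10910585 0.1098551  0.        ]
rim [[0.6783 0.3943 0.058 ]
 [0.6665 0.2581 0.058 ]
 [0.3791 0.4144 0.058 ]
 [0.3741 0.2825 0.058 ]] [0.52450049 0.33730963 0.058     ]
floor [[0.6539 0.3749 0.003 ]
 [0.6527 0.2841 0.003 ]
 [0.4002 0.3934 0.003 ]
 [0.3952 0.3069 0.003 ]]
pump [[0.6023 0.0379 0.188 ]]
amber [[ 0.6289 -0.0792  0.166 ]]
cream [[ 0.5473 -0.03    0.106 ]]
pot [[ 0.6111 -0.0205  0.066 ]]
side pump [[0.6029 0.0393 0.188 ]]
side cream [[ 0.5476 -0.025   0.106 ]]
side amber [[ 0.6294 -0.0683  0.166 ]]
[[248.28107141 391.9620268 ]]
```

The rows are not in the units I measure in: shifts go in cm and turns go in units of 0.05 rad. I convert before sending: 0.107 rad is 2.14.

Emit:
inch_along --steps "0.06 0 0 0 0 0 2 | 0.06 0 0 0 0 0 2 | 0.06 0 0 0 0 0 2.14" --grip_force 40

```text
time: 0.35
tool_pos: [0.1888, -0.5957, 0.2479]
tcp_rot: [1.0, -0.002, -0.0, -0.0]
force: [0.2, 0.3, -0.2]
grip_width: 0.0601
gripper_force: 0.0
```

Emit:
inch_along --steps "0.06 2 -3.2 0 0 0 0 | 0.06 2 -3.2 0 0 0 0 | 0.06 2 -3.2 0 0 0 0 | 0.06 2 -3.2 0 0 0 0 | 0.06 2 -3.2 0 0 0 0"

```text
time: 0.77
tool_pos: [0.2893, -0.4342, 0.248]
tcp_rot: [1.0, -0.0, -0.0, -0.0]
force: [-0.1, -1.1, -0.1]
grip_width: 0.0598
gripper_force: 0.0
```

Emit:
inch_along --steps "0.06 2 -3.2 0 0 0 0 | 0.06 2 -3.2 0 0 0 0 | 0.06 2 -3.2 0 0 0 0 | 0.06 2 -3.2 0 0 0 0 | 0.06 2 -3.2 0 0 0 0"

```text
time: 1.18
tool_pos: [0.3894, -0.2741, 0.2482]
tcp_rot: [1.0, -0.0, -0.0, -0.0]
force: [0.7, -0.1, -0.7]
grip_width: 0.0602
gripper_force: 0.0
```

Scaled: -0.0313 m is -3.13, 0.0213 m is 2.13.

Emit:
inch_along --steps "0.06 2.13 -3.13 0 0 0 0 | 0.06 2.13 -3.13 0 0 0 0 | 0.06 2.13 -3.13 0 0 0 0 | 0.06 2.13 -3.13 0 0 0 0 | 0.06 2.13 -3.13 0 0 0 0"

```text
time: 1.6
tool_pos: [0.496, -0.1175, 0.2482]
tcp_rot: [1.0, -0.0, -0.0, 0.0]
force: [0.3, -1.1, -0.6]
grip_width: 0.0597
gripper_force: 0.0
```

Emit:
inch_along --steps "0.06 2.13 -3.13 0 0 0 0 | 0.06 2.13 -3.13 0 0 0 0 | 0.06 2.13 -3.13 0 0 0 0 | 0.06 2.13 -3.13 0 0 0 0 | 0.06 2.13 -3.13 0 0 0 0"

```text
time: 2.02
tool_pos: [0.6026, 0.039, 0.248]
tcp_rot: [1.0, -0.0, -0.0, 0.0]
force: [0.6, -1.1, -0.0]
grip_width: 0.0602
gripper_force: 0.0
```

Run:
```python
from h import *
t=read_camera("top");s=read_camera("side")
cv2.imwrite("pics/c.png",np.hstack([cv2.resize(t[130:230,200:320],None,fx=3.3,fy=4,interpolation=2),cv2.resize(s[100:200,190:290],None,fx=4,fy=4,interpolation=2)])[:,:,::-1])
```

```text
(no output)
```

View pics/c.png

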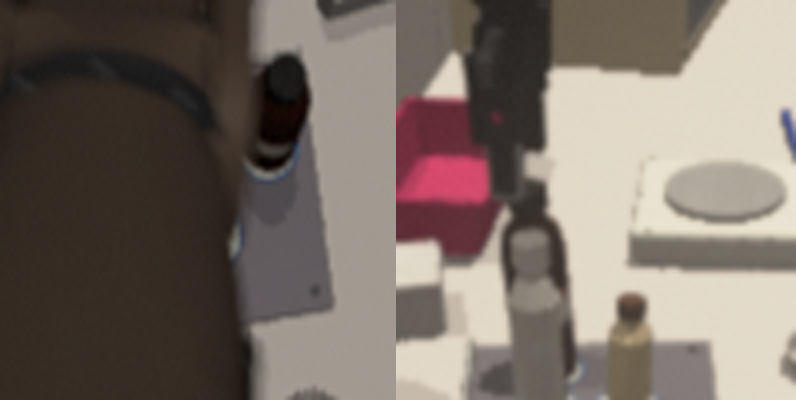

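The side view shows the open fingers directly above the white bottle's cap (about 530,230 in the picture). The top view is blocked by the arm. I'll descend, grip and lift.

Scaled: 0.025 m is 2.5, 0.002 m is 0.2.

Emit:
inch_along --steps "0.06 0 0 2.5 0 0 0 | 0.06 0 0 2.5 0 0 0 | 0.06 0 0 2.5 0 0 0 | 0.06 0 0 2.5 0 0 0 | 0.06 0 0 0.2 0 0 0"

```text
time: 2.53
tool_pos: [0.5998, 0.0367, 0.1422]
tcp_rot: [1.0, -0.0, -0.003, -0.0]
force: [-0.5, 0.3, -1.0]
grip_width: 0.0598
gripper_force: 0.0
```

Emit:
inch_along --steps "0.02 0 0 0 0 0 0 | 0.02 0 0 0 0 0 0 | 0.02 0 0 0 0 0 0 | 0.02 0 0 0 0 0 0 | 0.02 0 0 0 0 0 0" --grip_force 40

```text
time: 2.95
tool_pos: [0.6024, 0.037, 0.1476]
tcp_rot: [1.0, -0.0, 0.001, 0.0]
force: [-0.9, -0.2, 3.6]
grip_width: 0.0345
gripper_force: 40.2
```

Emit:
inch_along --steps "0.02 0 0 0 0 0 0 | 0.02 0 0 -1 0 0 0 | 0.02 0 0 -2.5 0 0 0 | 0.02 0 0 -3 0 0 0 | 0.02 0 0 -3 0 0 0"

```text
time: 3.37
tool_pos: [0.6015, 0.0371, 0.2427]
tcp_rot: [1.0, -0.0, -0.001, 0.0]
force: [0.2, -0.2, -1.3]
grip_width: 0.0343
gripper_force: 40.1
```

Emit:
inch_along --steps "0.02 0.1 -2 0 0 0 0 | 0.02 0.2 -3.5 0 0 0 0 | 0.02 0.2 -3.5 0 0 0 0 | 0.02 0.2 -3.5 0 0 0 0 | 0.02 0.2 -3.5 0 0 0 0"

```text
time: 3.78
tool_pos: [0.6107, 0.1986, 0.2422]
tcp_rot: [1.0, -0.0, 0.0, 0.0]
force: [1.3, -0.1, -1.2]
grip_width: 0.0342
gripper_force: 40.1
```

Emit:
inch_along --steps "0.02 0.2 -3.5 0 0 0 0 | 0.02 0.2 -3.5 0 0 0 0 | 0.02 0.1 -3.5 0 0 0 0 | 0.02 0 -2 0 0 0 0 | 0.02 0 -1 0 0 0 0"

```text
time: 4.2
tool_pos: [0.6153, 0.3349, 0.2416]
tcp_rot: [1.0, 0.001, -0.0, -0.0]
force: [-0.5, -0.9, -1.5]
grip_width: 0.0342
gripper_force: 40.1
```

Emit:
inch_along --steps "0.02 0 0 0 0 0 0 | 0.02 0 0 3 0 0 0 | 0.02 0 0 3 0 0 0 | 0.02 0 0 2 0 0 0 | 0.02 0 0 1 0 0 0"

```text
time: 4.62
tool_pos: [0.6153, 0.3299, 0.1487]
tcp_rot: [1.0, -0.001, -0.002, 0.001]
force: [-0.5, 0.2, -2.2]
grip_width: 0.0339
gripper_force: 40.2
```

Emit:
inch_along --steps "0.02 0 0 0 0 0 0 | 0.02 0 0 0 0 0 0"

```text
time: 4.78
tool_pos: [0.6165, 0.3312, 0.1521]
tcp_rot: [1.0, -0.001, 0.0, 0.0]
force: [0.8, -0.2, -0.5]
grip_width: 0.0341
gripper_force: 40.2
```

Scaled: 0.003 m is 0.3, 0.004 m is 0.4.

Emit:
inch_along --steps "0.02 0 0 0.4 0 0 0 | 0.02 0 0 0.3 0 0 0 | 0.02 0 0 0 0 0 0 | 0.02 0 0 0 0 0 0"

```text
time: 5.12
tool_pos: [0.616, 0.3321, 0.1447]
tcp_rot: [1.0, -0.0, 0.0, -0.0]
force: [-0.3, -0.2, -2.1]
grip_width: 0.0339
gripper_force: 40.2
```

Emit:
inch_along --steps "0.02 0 0 0.1 0 0 0 | 0.02 0 0 0.1 0 0 0 | 0.02 0 0 0 0 0 0 | 0.02 0 0 0 0 0 0"

```text
time: 5.45
tool_pos: [0.6161, 0.3322, 0.1427]
tcp_rot: [1.0, -0.0, 0.0, -0.0]
force: [0.1, 1.0, 1.7]
grip_width: 0.0343
gripper_force: 40.4
```

Scaled: 0.001 m is 0.1.

Emit:
inch_along --steps "0.02 0 0 0.1 0 0 0 | 0.02 0 0 0 0 0 0 | 0.02 0 0 0 0 0 0"

```text
time: 5.7
tool_pos: [0.6163, 0.3323, 0.1426]
tcp_rot: [1.0, -0.0, 0.001, -0.0]
force: [-1.8, -0.2, 8.4]
grip_width: 0.0341
gripper_force: 41.1
```

Emit:
inch_along --steps "0.06 0 0 0 0 0 0 | 0.06 0 0 0 0 0 0 | 0.06 0 0 0 0 0 0 | 0.06 0 0 0 0 0 0"

```text
time: 6.03
tool_pos: [0.6159, 0.332, 0.141]
tcp_rot: [1.0, -0.0, -0.0, 0.0]
force: [0.4, 1.3, 0.7]
grip_width: 0.06
gripper_force: 0.0
```

Emit:
inch_along --steps "0.06 0 0 -1 0 0 0 | 0.06 0 0 -2 0 0 0 | 0.06 0 0 -3.5 0 0 0 | 0.06 0 0 -3.5 0 0 0 | 0.06 0 0 -1 0 0 0"

```text
time: 6.45
tool_pos: [0.6171, 0.3326, 0.2577]
tcp_rot: [1.0, -0.0, 0.003, -0.001]
force: [0.8, 0.5, 1.2]
grip_width: 0.06
gripper_force: 0.0
```

Emit:
inch_along --steps "0.08 0.1 2 0 0 0 0 | 0.08 0.1 4 0 0 0 0 | 0.08 0.1 4 0 0 0 0 | 0.08 0.1 4 0 0 0 0 | 0.08 0.1 4 0 0 0 0"

```text
time: 6.87
tool_pos: [0.6206, 0.1505, 0.2518]
tcp_rot: [1.0, 0.0, 0.0, 0.0]
force: [2.1, 0.2, 0.3]
grip_width: 0.0801
gripper_force: 0.0
```

Emit:
inch_along --steps "0.08 0.1 4 0 0 0 0 | 0.08 0.1 4 0 0 0 0 | 0.08 0.1 4 0 0 0 0 | 0.08 0 4 0 0 0 0 | 0.08 0 4 0 0 0 0"

```text
time: 7.28
tool_pos: [0.6236, -0.0498, 0.2519]
tcp_rot: [1.0, -0.0, 0.0, 0.0]
force: [0.4, 0.7, 0.1]
grip_width: 0.0798
gripper_force: 0.0
```

Emit:
inch_along --steps "0.08 0 2.1 0 0 0 0 | 0.08 0 1 0 0 0 0 | 0.08 0 0 0 0 0 0 | 0.08 0 0 0 0 0 0"

```text
time: 7.62
tool_pos: [0.6238, -0.0785, 0.2514]
tcp_rot: [1.0, -0.0, -0.0, -0.0]
force: [0.2, 0.9, -0.3]
grip_width: 0.0798
gripper_force: 0.0
```

Run:
```python
from h import *
s=read_camera("side");t=read_camera("top")
cv2.imwrite("pics/d.png",np.hstack([cv2.resize(s[90:240,180:280],None,fx=4,fy=4,interpolation=2),cv2.resize(t[110:260,80:180],None,fx=4,fy=4,interpolation=2)])[:,:,::-1])
```

```text
(no output)
```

View pics/d.png

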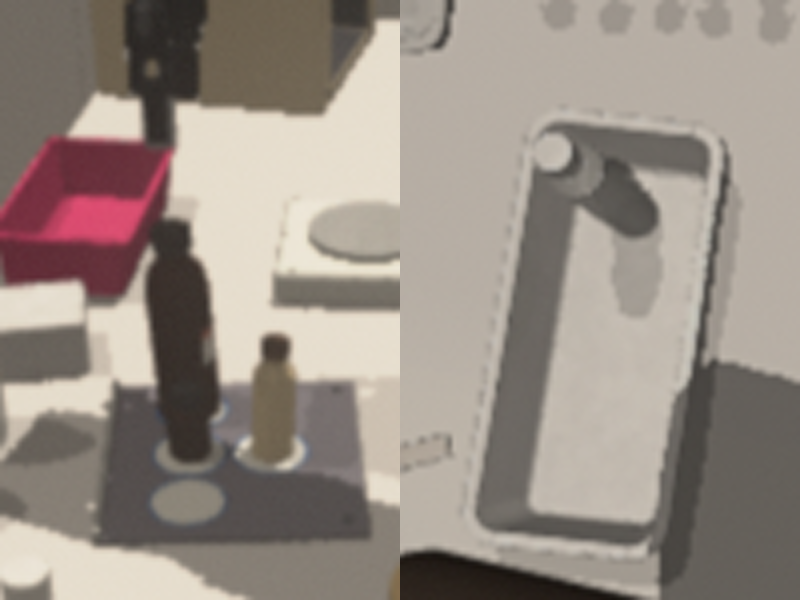

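The white bottle is upright in the tray (right half, base near 640,215). The amber cap shows at about (172,226) in the left half, and I'll cast its x from there.

Run:
```python
from h import *
print(cast("side",[[180+172/4-.4,90+227/4-.4]],.166),proj("side",[[.6224,-.0787,.166],[.63,-.0787,.166]]))
```

```text
[[ 0.62985585 -0.07617388  0.166     ]] [[225.32267966 146.09503788]
 [222.7309402  145.95461048]]
```

Emit:
inch_along --steps "0.08 0 0 3 0 0 0 | 0.08 0 0 3 0 0 0 | 0.08 0 0 3 0 0 0 | 0.08 0 0 3 0 0 0 | 0.08 0 0 1 0 0 0"

```text
time: 8.13
tool_pos: [0.6224, -0.077, 0.1175]
tcp_rot: [1.0, 0.001, -0.003, -0.001]
force: [0.1, -0.2, -0.4]
grip_width: 0.0797
gripper_force: 0.0
```

Emit:
inch_along --steps "0.08 0 0 0.7 0 0 0 | 0.08 0 0 0 0 0 0 | 0.08 0 0 0 0 0 0"

```text
time: 8.38
tool_pos: [0.6246, -0.0785, 0.1155]
tcp_rot: [1.0, 0.0, 0.001, 0.0]
force: [0.7, -0.1, -0.3]
grip_width: 0.0799
gripper_force: 0.0
```

Emit:
inch_along --steps "0.08 0.3 0 0.2 0 0 0 | 0.03 0 0 0 0 0 0 | 0.03 0 0 0 0 0 0 | 0.03 0 0 0 0 0 0 | 0.03 0 0 0 0 0 0" --grip_force 45

```text
time: 8.8
tool_pos: [0.6274, -0.079, 0.1133]
tcp_rot: [1.0, -0.0, 0.001, 0.0]
force: [0.2, -0.0, 7.0]
grip_width: 0.0473
gripper_force: 46.4
```

Emit:
inch_along --steps "0.03 0 0 0 0 0 0 | 0.03 0 0 -1 0 0 0 | 0.03 0 0 -3 0 0 0 | 0.03 0 0 -3.5 0 0 0 | 0.03 0 0 -3.5 0 0 0"

```text
time: 9.22
tool_pos: [0.6263, -0.0789, 0.2236]
tcp_rot: [1.0, -0.0, -0.001, -0.0]
force: [1.4, 0.1, -1.9]
grip_width: 0.047
gripper_force: 47.2
```

Emit:
inch_along --steps "0.03 0 0 -3 0 0 0 | 0.03 0 0 -1 0 0 0 | 0.03 0 0 0 0 0 0"

```text
time: 9.47
tool_pos: [0.6274, -0.079, 0.2652]
tcp_rot: [1.0, -0.0, 0.002, 0.001]
force: [-0.6, -0.3, -1.7]
grip_width: 0.0469
gripper_force: 47.2
```

Run:
```python
from h import *
s=read_camera("side")
cv2.imwrite("pics/e.png",cv2.resize(s[70:220,170:300],None,fx=4,fy=4,interpolation=2)[:,:,::-1])
```

```text
(no output)
```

View pics/e.png

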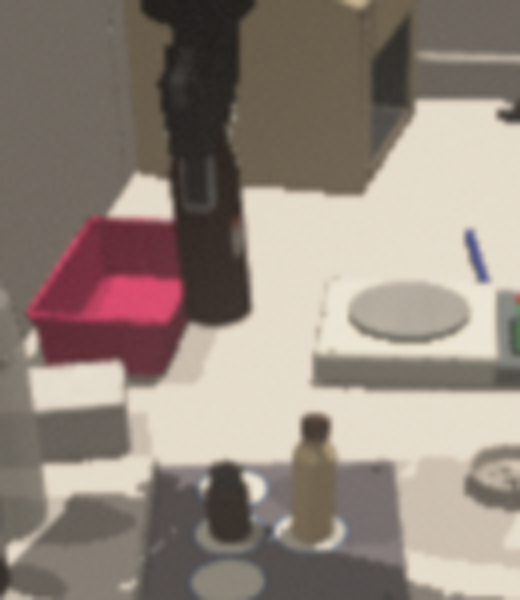

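The amber bottle hangs clear and upright from the fingers, with its base at about (218,315). The pot and cream bottle are still standing on their rings.

Scaled: -0.037 m is -3.7, -0.02 m is -2.

Emit:
inch_along --steps "0.03 -0.2 -2 0 0 0 0 | 0.03 -1 -3.7 0 0 0 0 | 0.03 -1 -3.7 0 0 0 0 | 0.03 -1 -3.7 0 0 0 0 | 0.03 -1 -3.7 0 0 0 0"

```text
time: 9.93
tool_pos: [0.5834, 0.0904, 0.2596]
tcp_rot: [1.0, -0.0, -0.002, 0.0]
force: [1.2, 0.1, -2.2]
grip_width: 0.0469
gripper_force: 47.2
```

Emit:
inch_along --steps "0.03 -1 -3.7 0 0 0 0 | 0.03 -1 -3.7 0 0 0 0 | 0.03 -1 -3.7 0 0 0 0 | 0.03 -1 -3.7 0 0 0 0 | 0.03 -1 -3.7 0 0 0 0"

```text
time: 10.35
tool_pos: [0.5334, 0.2755, 0.2597]
tcp_rot: [1.0, -0.0, -0.002, 0.001]
force: [1.0, -0.7, -1.6]
grip_width: 0.0471
gripper_force: 47.2
```

Emit:
inch_along --steps "0.03 -1 -3.7 0 0 0 0 | 0.03 0 -2 0 0 0 0 | 0.03 0 -0.7 0 0 0 0 | 0.03 0 0 1 0 0 0 | 0.03 0 0 3 0 0 0"

```text
time: 10.77
tool_pos: [0.5258, 0.3381, 0.2231]
tcp_rot: [1.0, 0.0, 0.002, -0.001]
force: [0.3, -0.8, -2.3]
grip_width: 0.047
gripper_force: 47.3
```

Emit:
inch_along --steps "0.03 0 0 3.5 0 0 0 | 0.03 0 0 3.5 0 0 0 | 0.03 0 0 3 0 0 0 | 0.03 0 0 1 0 0 0 | 0.03 0 0 0 0 0 0"

```text
time: 11.18
tool_pos: [0.5248, 0.3363, 0.11]
tcp_rot: [1.0, -0.001, -0.001, 0.001]
force: [0.0, -0.7, -2.3]
grip_width: 0.047
gripper_force: 48.2
```

Emit:
inch_along --steps "0.03 0 0 0 0 0 0 | 0.03 0 0 0 0 0 0"

```text
time: 11.35
tool_pos: [0.5251, 0.3371, 0.112]
tcp_rot: [1.0, -0.001, -0.0, 0.0]
force: [0.0, 0.3, -1.8]
grip_width: 0.0469
gripper_force: 48.2
```

Emit:
inch_along --steps "0.03 0 0 0.2 0 0 0 | 0.03 0 0 0.1 0 0 0 | 0.03 0 0 0 0 0 0 | 0.03 0 0 0 0 0 0"

```text
time: 11.68
tool_pos: [0.5249, 0.338, 0.1093]
tcp_rot: [1.0, -0.0, 0.0, 0.0]
force: [0.3, -0.1, -1.7]
grip_width: 0.0469
gripper_force: 48.3
```

Emit:
inch_along --steps "0.03 0 0 0.1 0 0 0 | 0.03 0 0 0 0 0 0 | 0.03 0 0 0 0 0 0"

```text
time: 11.93
tool_pos: [0.5249, 0.3381, 0.1083]
tcp_rot: [1.0, -0.0, 0.0, 0.0]
force: [-1.0, -0.7, -1.9]
grip_width: 0.047
gripper_force: 48.3
```

Scaled: 0.001 m is 0.1.

Emit:
inch_along --steps "0.03 0 0 0.1 0 0 0 | 0.03 0 0 0 0 0 0 | 0.03 0 0 0 0 0 0"

```text
time: 12.18
tool_pos: [0.5254, 0.3382, 0.1079]
tcp_rot: [1.0, -0.0, 0.001, -0.0]
force: [0.4, 0.3, 5.1]
grip_width: 0.0474
gripper_force: 48.9
```

Emit:
inch_along --steps "0.03 0 0 0.1 0 0 0 | 0.03 0 0 0 0 0 0 | 0.03 0 0 0 0 0 0"

```text
time: 12.43
tool_pos: [0.5257, 0.3382, 0.1078]
tcp_rot: [1.0, -0.0, 0.001, -0.0]
force: [-1.2, -2.6, 13.3]
grip_width: 0.0471
gripper_force: 49.8
```

Scaled: -0.0015 m is -0.15.

Emit:
inch_along --steps "0.03 0 0 -0.15 0 0 0 | 0.08 0 0 0 0 0 0 | 0.08 0 0 0 0 0 0 | 0.08 0 0 0 0 0 0 | 0.08 0 0 0 0 0 0"

```text
time: 12.85
tool_pos: [0.5249, 0.3381, 0.1075]
tcp_rot: [1.0, -0.0, -0.0, 0.0]
force: [0.8, 0.5, -0.3]
grip_width: 0.0798
gripper_force: 0.0
```

Emit:
inch_along --steps "0.08 0 0 -1 0 0 0 | 0.08 0 0 -3 0 0 0 | 0.08 0 0 -4 0 0 0 | 0.08 0 0 -4 0 0 0 | 0.08 0 0 -2 0 0 0"

```text
time: 13.27
tool_pos: [0.5257, 0.3385, 0.2532]
tcp_rot: [1.0, -0.0, 0.002, -0.001]
force: [0.9, 0.3, 0.7]
grip_width: 0.0801
gripper_force: 0.0
```

Emit:
inch_along --steps "0.06 0.2 2 0 0 0 0 | 0.06 0.3 3.7 0 0 0 0 | 0.06 0.3 3.7 0 0 0 0 | 0.06 0.3 3.7 0 0 0 0 | 0.06 0.3 3.7 0 0 0 0"

```text
time: 13.68
tool_pos: [0.5386, 0.1687, 0.2486]
tcp_rot: [1.0, 0.0, 0.0, -0.0]
force: [0.1, -0.6, 0.5]
grip_width: 0.0599
gripper_force: 0.0
```

Emit:
inch_along --steps "0.06 0.3 3.7 0 0 0 0 | 0.06 0.3 3.7 0 0 0 0 | 0.06 0.3 3.7 0 0 0 0 | 0.06 0.2 3.7 0 0 0 0 | 0.06 0 3.7 0 0 0 0"

```text
time: 14.1
tool_pos: [0.5499, -0.0167, 0.2486]
tcp_rot: [1.0, -0.0, 0.0, 0.0]
force: [0.7, 0.1, -0.4]
grip_width: 0.0601
gripper_force: 0.0
```

Emit:
inch_along --steps "0.06 0 1.4 0 0 0 0 | 0.06 0 0 0 0 0 0 | 0.06 0 0 0 0 0 0"

```text
time: 14.35
tool_pos: [0.5498, -0.0294, 0.2483]
tcp_rot: [1.0, -0.001, 0.0, -0.0]
force: [0.6, 0.5, -1.0]
grip_width: 0.0599
gripper_force: 0.0
```

Run:
```python
from h import *
s=read_camera("side");t=read_camera("top")
cv2.imwrite("pics/f.png",np.hstack([cv2.resize(s[100:250,180:280],None,fx=4,fy=4,interpolation=2),cv2.resize(t[110:260,80:180],None,fx=4,fy=4,interpolation=2)])[:,:,::-1])
```

```text
(no output)
```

View pics/f.png

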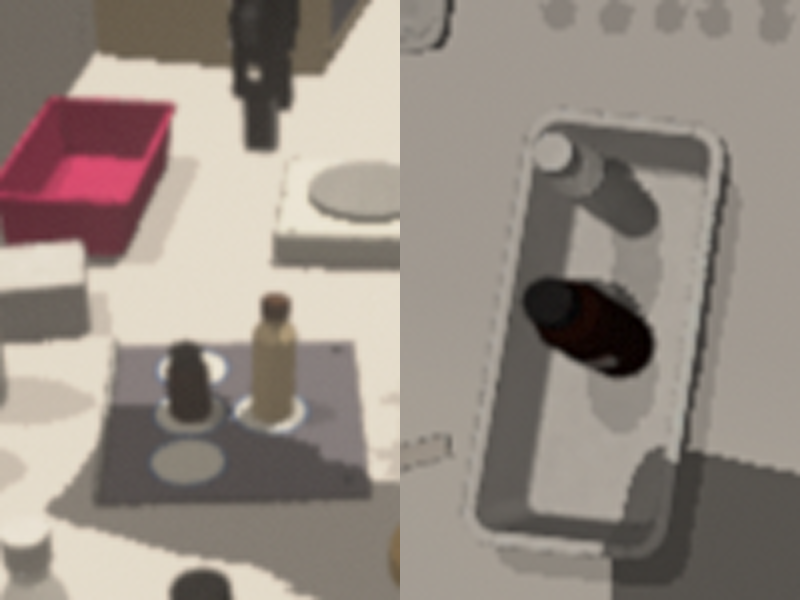

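Both bottles stand upright in the tray (white base near 640,215; amber base near 630,350). The fingers are above the cream bottle, so I'll descend and grip it.

Scaled: 0.035 m is 3.5, 0.03 m is 3.

Emit:
inch_along --steps "0.06 0 0 3 0 0 0 | 0.06 0 0 3.5 0 0 0 | 0.06 0 0 3.5 0 0 0 | 0.06 0 0 3.5 0 0 0 | 0.06 0 0 3 0 0 0"

```text
time: 14.87
tool_pos: [0.5495, -0.0273, 0.0811]
tcp_rot: [1.0, 0.001, -0.0, -0.0]
force: [1.1, -0.4, -0.4]
grip_width: 0.0598
gripper_force: 0.0
```

Emit:
inch_along --steps "0.06 0 0 1.5 0 0 0 | 0.06 0 0 1 0 0 0 | 0.02 0 0 0 0 0 0 | 0.02 0 0 0 0 0 0 | 0.02 0 0 0 0 0 0" --grip_force 35

```text
time: 15.28
tool_pos: [0.5505, -0.0285, 0.059]
tcp_rot: [1.0, 0.0, 0.001, 0.0]
force: [-1.0, -0.2, -1.6]
grip_width: 0.0309
gripper_force: 34.9
```

Emit:
inch_along --steps "0.02 0 0 0 0 0 0 | 0.02 0 0 0 0 0 0"

```text
time: 15.45
tool_pos: [0.5503, -0.0289, 0.0588]
tcp_rot: [1.0, -0.0, 0.001, 0.0]
force: [0.5, -0.0, -1.5]
grip_width: 0.0309
gripper_force: 34.9
```

Emit:
inch_along --steps "0.02 0 0 -1 0 0 0 | 0.02 0 0 -3 0 0 0 | 0.02 0 0 -4 0 0 0 | 0.02 0 0 -4 0 0 0 | 0.02 0 0 -2 0 0 0"

```text
time: 15.87
tool_pos: [0.5507, -0.029, 0.2032]
tcp_rot: [1.0, -0.0, 0.003, 0.001]
force: [0.4, 0.1, -0.6]
grip_width: 0.0305
gripper_force: 35.1
```

Scaled: -0.037 m is -3.7, -0.02 m is -2.

Emit:
inch_along --steps "0.02 -1 -2 0 0 0 0 | 0.02 -1.5 -3.7 0 0 0 0 | 0.02 -1.5 -3.7 0 0 0 0 | 0.02 -1.5 -3.7 0 0 0 0 | 0.02 -1.5 -3.7 0 0 0 0"

```text
time: 16.28
tool_pos: [0.4789, 0.1403, 0.199]
tcp_rot: [1.0, -0.001, 0.001, -0.0]
force: [0.6, 0.5, -1.1]
grip_width: 0.0309
gripper_force: 35.0
```

Emit:
inch_along --steps "0.02 -1.5 -3.7 0 0 0 0 | 0.02 -1.5 -3.7 0 0 0 0 | 0.02 -1.55 -3.7 0 0 0 0 | 0.02 0 -3.7 0 0 0 0 | 0.02 0 -3.7 0 0 0 0"

```text
time: 16.7
tool_pos: [0.4333, 0.3259, 0.1993]
tcp_rot: [1.0, 0.0, 0.001, -0.0]
force: [0.9, 0.0, -0.8]
grip_width: 0.031
gripper_force: 35.0
```

Emit:
inch_along --steps "0.02 0 -2 0 0 0 0 | 0.02 0 0 1 0 0 0 | 0.02 0 0 3 0 0 0 | 0.02 0 0 4 0 0 0 | 0.02 0 0 3.5 0 0 0"

```text
time: 17.12
tool_pos: [0.4343, 0.3438, 0.0823]
tcp_rot: [1.0, -0.0, 0.001, -0.0]
force: [0.8, 0.6, -1.6]
grip_width: 0.031
gripper_force: 35.1
```

Emit:
inch_along --steps "0.02 0 0 2 0 0 0 | 0.02 0 0 0.5 0 0 0 | 0.02 0 0 0 0 0 0 | 0.02 0 0 0 0 0 0"

```text
time: 17.45
tool_pos: [0.435, 0.3441, 0.059]
tcp_rot: [1.0, -0.0, 0.001, -0.0]
force: [-0.4, 1.1, -1.3]
grip_width: 0.031
gripper_force: 35.1
```

Target contact is about 0.0538.

Scaled: 0.003 m is 0.3, 0.002 m is 0.2.

Emit:
inch_along --steps "0.02 0 0 0.3 0 0 0 | 0.02 0 0 0.2 0 0 0 | 0.02 0 0 0 0 0 0 | 0.02 0 0 0 0 0 0"

```text
time: 17.78
tool_pos: [0.435, 0.3444, 0.0537]
tcp_rot: [1.0, -0.0, 0.001, -0.0]
force: [1.2, -0.3, 4.5]
grip_width: 0.0311
gripper_force: 35.4
```

Emit:
inch_along --steps "0.02 0 0 0.1 0 0 0 | 0.02 0 0 0 0 0 0 | 0.02 0 0 0 0 0 0"

```text
time: 18.03
tool_pos: [0.4351, 0.3444, 0.0535]
tcp_rot: [1.0, -0.0, 0.001, -0.001]
force: [-0.9, -3.6, 16.9]
grip_width: 0.0309
gripper_force: 36.8
```

Scaled: -0.0015 m is -0.15.

Emit:
inch_along --steps "0.02 0 0 -0.15 0 0 0 | 0.06 0 0 0 0 0 0 | 0.06 0 0 0 0 0 0 | 0.06 0 0 0 0 0 0 | 0.06 0 0 0 0 0 0"

```text
time: 18.45
tool_pos: [0.4344, 0.3441, 0.0531]
tcp_rot: [1.0, -0.0, -0.0, 0.0]
force: [-0.5, -0.2, 0.5]
grip_width: 0.0598
gripper_force: 0.0
```

Emit:
inch_along --steps "0.06 0 0 -1 0 0 0 | 0.06 0 0 -3 0 0 0 | 0.06 0 0 -4 0 0 0 | 0.06 0 0 -4 0 0 0 | 0.06 0 0 -4 0 0 0"

```text
time: 18.87
tool_pos: [0.434, 0.3439, 0.2156]
tcp_rot: [1.0, -0.0, -0.0, 0.0]
force: [1.0, 0.6, 0.3]
grip_width: 0.0602
gripper_force: 0.0
```

Emit:
inch_along --steps "0.06 0.5 2 0 0 0 0 | 0.06 1.8 3.6 0 0 0 0 | 0.06 1.8 3.6 0 0 0 0 | 0.06 1.8 3.6 0 0 0 0 | 0.06 1.8 3.6 0 0 0 0"

```text
time: 19.28
tool_pos: [0.5117, 0.1785, 0.2142]
tcp_rot: [1.0, 0.0, 0.0, -0.0]
force: [1.1, 0.6, 0.3]
grip_width: 0.0603
gripper_force: 0.0
```

Emit:
inch_along --steps "0.06 1.8 3.6 0 0 0 0 | 0.06 1.8 3.6 0 0 0 0 | 0.06 1.8 3.6 0 0 0 0 | 0.06 1.8 3.6 0 0 0 0 | 0.06 1.8 3.6 0 0 0 0"

```text
time: 19.7
tool_pos: [0.6018, -0.0019, 0.214]
tcp_rot: [1.0, -0.0, 0.0, 0.0]
force: [-0.1, 0.0, -0.4]
grip_width: 0.06
gripper_force: 0.0
```

Emit:
inch_along --steps "0.06 1 2 0 0 0 0 | 0.06 0 0 0 0 0 0 | 0.06 0 0 0 0 0 0"

```text
time: 19.95
tool_pos: [0.6114, -0.021, 0.2134]
tcp_rot: [1.0, -0.001, -0.0, -0.0]
force: [-0.4, -0.1, -0.1]
grip_width: 0.0601
gripper_force: 0.0
```

Run:
```python
from h import *
s=read_camera("side");t=read_camera("top")
cv2.imwrite("pics/g.png",np.hstack([cv2.resize(s[100:250,180:280],None,fx=4,fy=4,interpolation=2),cv2.resize(t[110:260,80:180],None,fx=4,fy=4,interpolation=2)])[:,:,::-1])
```

```text
(no output)
```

View pics/g.png

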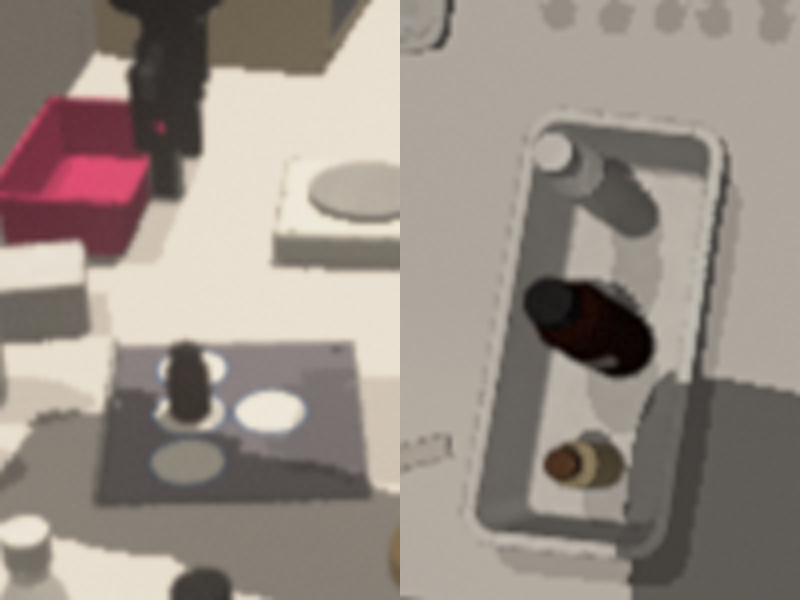

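All three bottles now stand in the tray, cream at (585,465), and only the pot is left at (187,385). Next: pick up the pot.

Scaled: 0.035 m is 3.5, 0.03 m is 3.

Emit:
inch_along --steps "0.06 0 0 3 0 0 0 | 0.06 0 0 3.5 0 0 0 | 0.06 0 0 3.5 0 0 0 | 0.06 0 0 3.5 0 0 0 | 0.06 0 0 2.5 0 0 0"

```text
time: 20.47
tool_pos: [0.6101, -0.0183, 0.0512]
tcp_rot: [1.0, 0.001, -0.001, -0.0]
force: [0.6, -0.3, 0.0]
grip_width: 0.0598
gripper_force: 0.0
```

Emit:
inch_along --steps "0.06 0 0 1.4 0 0 0 | 0.06 0 0 0.5 0 0 0 | 0.02 0 0 0 0 0 0 | 0.02 0 0 0 0 0 0 | 0.02 0 0 0 0 0 0" --grip_force 30

```text
time: 20.88
tool_pos: [0.612, -0.0196, 0.0358]
tcp_rot: [1.0, 0.0, 0.001, 0.0]
force: [0.2, -1.7, -0.8]
grip_width: 0.0304
gripper_force: 29.7
```

Emit:
inch_along --steps "0.02 0 0 0 0 0 0 | 0.02 0 0 0 0 0 0"

```text
time: 21.05
tool_pos: [0.612, -0.0198, 0.0357]
tcp_rot: [1.0, -0.0, 0.001, 0.0]
force: [0.8, 1.2, 6.8]
grip_width: 0.0305
gripper_force: 30.4
```

Emit:
inch_along --steps "0.02 0 0 -1 0 0 0 | 0.02 0 0 -3 0 0 0 | 0.02 0 0 -4 0 0 0 | 0.02 0 0 -4 0 0 0 | 0.02 0 0 -2 0 0 0"

```text
time: 21.47
tool_pos: [0.6122, -0.0201, 0.1797]
tcp_rot: [1.0, -0.0, 0.003, 0.0]
force: [1.4, 0.5, -0.5]
grip_width: 0.0309
gripper_force: 30.1
```

Emit:
inch_along --steps "0.02 -0.6 2 0 0 0 0 | 0.02 -1.2 3.6 0 0 0 0 | 0.02 -1.2 3.6 0 0 0 0 | 0.02 -1.2 3.6 0 0 0 0 | 0.02 -1.2 3.6 0 0 0 0"

```text
time: 21.88
tool_pos: [0.5564, -0.1853, 0.1753]
tcp_rot: [1.0, 0.0, 0.0, 0.0]
force: [1.4, -0.7, -0.6]
grip_width: 0.0311
gripper_force: 30.1
```

Emit:
inch_along --steps "0.02 -1.2 3.6 0 0 0 0 | 0.02 -1.2 3.6 0 0 0 0 | 0.02 -1.2 3.6 0 0 0 0 | 0.02 -1.1 3.6 0 0 0 0 | 0.02 0 1.3 0 0 0 0"

```text
time: 22.3
tool_pos: [0.5083, -0.345, 0.1752]
tcp_rot: [1.0, -0.002, 0.0, 0.001]
force: [-0.7, 0.0, -0.9]
grip_width: 0.0308
gripper_force: 30.1
```

Emit:
inch_along --steps "0.02 0 0 0 0 0 0 | 0.02 0 0 3 0 0 0 | 0.02 0 0 3.5 0 0 0 | 0.02 0 0 2.5 0 0 0 | 0.02 0 0 1 0 0 0"

```text
time: 22.72
tool_pos: [0.5096, -0.339, 0.0716]
tcp_rot: [1.0, 0.0, -0.002, -0.001]
force: [0.1, -0.8, -1.4]
grip_width: 0.0308
gripper_force: 30.1
```

Emit:
inch_along --steps "0.02 0 0 0 0 0 0 | 0.02 0 0 0 0 0 0 | 0.02 0 0 0 0 0 0"

```text
time: 22.97
tool_pos: [0.5112, -0.341, 0.0761]
tcp_rot: [1.0, 0.0, 0.001, 0.001]
force: [-0.1, 0.9, -1.5]
grip_width: 0.0309
gripper_force: 30.1
```

Scaled: 0.003 m is 0.3, 0.002 m is 0.2.

Emit:
inch_along --steps "0.02 0 0 0.3 0 0 0 | 0.02 0 0 0.2 0 0 0 | 0.02 0 0 0 0 0 0 | 0.02 0 0 0 0 0 0"

```text
time: 23.3
tool_pos: [0.5104, -0.341, 0.0697]
tcp_rot: [1.0, -0.0, 0.0, 0.0]
force: [0.3, 0.5, 1.4]
grip_width: 0.0309
gripper_force: 30.2
```

Emit:
inch_along --steps "0.02 0 0 0.1 0 0 0 | 0.02 0 0 0 0 0 0 | 0.02 0 0 0 0 0 0"

```text
time: 23.55
tool_pos: [0.5105, -0.341, 0.0696]
tcp_rot: [1.0, -0.0, 0.0, 0.0]
force: [-1.6, 2.1, 11.5]
grip_width: 0.0309
gripper_force: 31.1
```

The rows are not in the units I measure in: shifts go in cm and turns go in units of 0.05 rad. I convert before sending: -0.0015 m is -0.15.

Emit:
inch_along --steps "0.02 0 0 -0.15 0 0 0 | 0.06 0 0 0 0 0 0 | 0.06 0 0 0 0 0 0 | 0.06 0 0 0 0 0 0 | 0.06 0 0 0 0 0 0"

```text
time: 23.97
tool_pos: [0.5103, -0.3409, 0.0697]
tcp_rot: [1.0, -0.0, -0.0, 0.0]
force: [0.1, -0.0, 0.7]
grip_width: 0.0599
gripper_force: 0.0
```

Emit:
inch_along --steps "0.06 0 0 -1 0 0 0 | 0.06 0 0 -3 0 0 0 | 0.06 0 0 -4 0 0 0 | 0.06 0 0 -4 0 0 0 | 0.06 0 0 -3 0 0 0"

```text
time: 24.38
tool_pos: [0.5105, -0.341, 0.2237]
tcp_rot: [1.0, -0.0, 0.001, 0.001]
force: [-0.0, -0.2, 0.7]
grip_width: 0.0598
gripper_force: 0.0
```

Emit:
inch_along --steps "0.06 0 -2 0 0 0 0 | 0.06 0 -3.7 0 0 0 0 | 0.06 0 -3.7 0 0 0 0 | 0.06 0 -3.7 0 0 0 0 | 0.06 0 -3.7 0 0 0 0"

```text
time: 24.8
tool_pos: [0.5099, -0.1714, 0.2205]
tcp_rot: [1.0, -0.0, 0.0, 0.0]
force: [0.6, -0.2, 0.8]
grip_width: 0.0598
gripper_force: 0.0
```

Emit:
inch_along --steps "0.06 0 -3.7 0 0 0 0 | 0.06 0 -3.7 0 0 0 0 | 0.06 0 -3.7 0 0 0 0 | 0.06 0 -3.7 0 0 0 0 | 0.06 0 -3.7 0 0 0 0"

```text
time: 25.22
tool_pos: [0.5101, 0.0138, 0.2206]
tcp_rot: [1.0, -0.0, 0.0, 0.0]
force: [-0.0, -0.6, 0.7]
grip_width: 0.0598
gripper_force: 0.0
```

Emit:
inch_along --steps "0.06 -0.9 -3.7 0 0 0 0 | 0.06 -0.9 -3.7 0 0 0 0 | 0.06 -0.9 -3.7 0 0 0 0 | 0.06 -0.9 -3.7 0 0 0 0 | 0.06 -1 -3.7 0 0 0 0"

```text
time: 25.63
tool_pos: [0.4637, 0.1988, 0.2206]
tcp_rot: [1.0, -0.0, 0.0, -0.0]
force: [0.2, -0.1, -0.3]
grip_width: 0.0599
gripper_force: 0.0
```

Emit:
inch_along --steps "0.06 -1 -3.7 0 0 0 0 | 0.06 -1 -3.7 0 0 0 0 | 0.06 -1 -3.7 0 0 0 0 | 0.06 0 -3.6 0 0 0 0 | 0.06 0 0 0 0 0 0"

```text
time: 26.05
tool_pos: [0.4337, 0.349, 0.2205]
tcp_rot: [1.0, 0.002, 0.001, -0.001]
force: [-1.0, -0.4, -0.3]
grip_width: 0.0601
gripper_force: 0.0
```

Emit:
inch_along --steps "0.06 0 0 0 0 0 0 | 0.06 0 0 0 0 0 0"

```text
time: 26.22
tool_pos: [0.4342, 0.3438, 0.22]
tcp_rot: [1.0, 0.0, -0.0, 0.0]
force: [-0.1, -0.7, -1.4]
grip_width: 0.0599
gripper_force: 0.0
```

Run:
```python
from h import *
s=read_camera("side");t=read_camera("top")
cv2.imwrite("pics/i.png",np.hstack([cv2.resize(s[110:180,230:330],None,fx=4,fy=4,interpolation=2),cv2.resize(t[170:240,330:430],None,fx=4,fy=4,interpolation=2)])[:,:,::-1])
```

```text
(no output)
```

View pics/i.png

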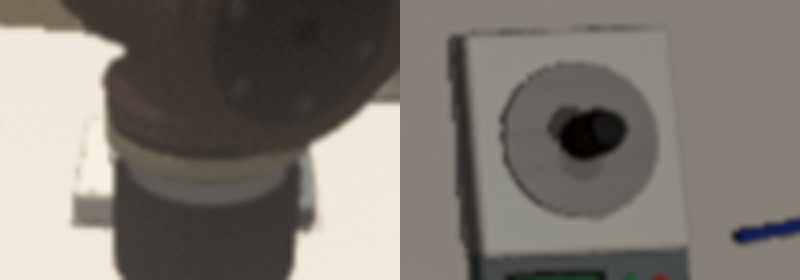

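The pot stands upright in the middle of the pan, base near (583,137) in the top view. Now I'll pick up the cream bottle and return it.

Scaled: 0.035 m is 3.5, 0.03 m is 3.

Emit:
inch_along --steps "0.06 0 0 3 0 0 0 | 0.06 0 0 3.5 0 0 0 | 0.06 0 0 3.5 0 0 0 | 0.06 0 0 3.5 0 0 0 | 0.06 0 0 2 0 0 0"

```text
time: 26.73
tool_pos: [0.434, 0.3423, 0.062]
tcp_rot: [1.0, -0.001, -0.001, 0.001]
force: [0.2, -1.1, -0.4]
grip_width: 0.0598
gripper_force: 0.0
```

Emit:
inch_along --steps "0.06 0 0 1 0 0 0 | 0.06 0 0 0 0 0 0 | 0.02 0 0 0 0 0 0 | 0.02 0 0 0 0 0 0 | 0.02 0 0 0 0 0 0" --grip_force 35

```text
time: 27.15
tool_pos: [0.4352, 0.3443, 0.0564]
tcp_rot: [1.0, -0.0, 0.001, -0.001]
force: [0.4, -1.6, 2.4]
grip_width: 0.0311
gripper_force: 34.4
```

Emit:
inch_along --steps "0.02 0 0 0 0 0 0 | 0.02 0 0 0 0 0 0"

```text
time: 27.32
tool_pos: [0.4352, 0.3443, 0.0563]
tcp_rot: [1.0, -0.0, 0.001, -0.001]
force: [0.2, -2.9, 7.5]
grip_width: 0.0307
gripper_force: 34.9
```

Emit:
inch_along --steps "0.02 0 0 -1 0 0 0 | 0.02 0 0 -3 0 0 0 | 0.02 0 0 -4 0 0 0 | 0.02 0 0 -4 0 0 0 | 0.02 0 0 -2 0 0 0"

```text
time: 27.73
tool_pos: [0.435, 0.3447, 0.2001]
tcp_rot: [1.0, 0.0, 0.002, -0.001]
force: [0.7, -0.7, 0.2]
grip_width: 0.031
gripper_force: 35.0
```

Emit:
inch_along --steps "0.02 0 2 0 0 0 0 | 0.02 0.6 3.7 0 0 0 0 | 0.02 1.5 3.7 0 0 0 0 | 0.02 1.5 3.7 0 0 0 0 | 0.02 1.5 3.7 0 0 0 0"

```text
time: 28.15
tool_pos: [0.4855, 0.1747, 0.196]
tcp_rot: [1.0, 0.0, 0.001, -0.0]
force: [-0.0, -0.0, -1.1]
grip_width: 0.0309
gripper_force: 35.0
```

Emit:
inch_along --steps "0.02 1.5 3.7 0 0 0 0 | 0.02 1.5 3.7 0 0 0 0 | 0.02 1.5 3.7 0 0 0 0 | 0.02 1.5 3.7 0 0 0 0 | 0.02 0.5 3.7 0 0 0 0"

```text
time: 28.57
tool_pos: [0.5517, -0.011, 0.1959]
tcp_rot: [1.0, -0.0, 0.001, 0.0]
force: [0.2, 0.1, -1.5]
grip_width: 0.0306
gripper_force: 35.0
```

Emit:
inch_along --steps "0.02 0 2 0 0 0 0 | 0.02 0 0 0 0 0 0 | 0.02 0 0 0 0 0 0"

```text
time: 28.82
tool_pos: [0.5502, -0.0298, 0.1955]
tcp_rot: [1.0, -0.001, 0.0, 0.0]
force: [0.4, -0.7, -1.2]
grip_width: 0.0309
gripper_force: 35.1
```

Emit:
inch_along --steps "0.02 0.1 0 3 0 0 0 | 0.02 0 0 3.5 0 0 0 | 0.02 0 0 3.5 0 0 0 | 0.02 0 0 2.3 0 0 0 | 0.02 0 0 0.7 0 0 0"

```text
time: 29.23
tool_pos: [0.5499, -0.0275, 0.0622]
tcp_rot: [1.0, 0.001, -0.002, -0.0]
force: [0.5, 0.6, -1.1]
grip_width: 0.0306
gripper_force: 35.0
```

Emit:
inch_along --steps "0.02 0 0 0 0 0 0 | 0.02 0 0 0 0 0 0 | 0.02 0 0 0.2 0 0 0 | 0.02 0 0 0.1 0 0 0 | 0.02 0 0 0 0 0 0"

```text
time: 29.65
tool_pos: [0.5518, -0.0289, 0.0628]
tcp_rot: [1.0, -0.0, 0.001, 0.0]
force: [0.0, -1.2, -0.5]
grip_width: 0.0305
gripper_force: 35.1
```

Emit:
inch_along --steps "0.02 0 0 0.1 0 0 0 | 0.02 0 0 0 0 0 0 | 0.02 0 0 0 0 0 0"

```text
time: 29.9
tool_pos: [0.5517, -0.029, 0.0614]
tcp_rot: [1.0, -0.0, 0.001, 0.0]
force: [-0.6, 0.0, 7.0]
grip_width: 0.0306
gripper_force: 35.7
```

Emit:
inch_along --steps "0.06 0 0 0 0 0 0 | 0.06 0 0 0 0 0 0 | 0.06 0 0 0 0 0 0 | 0.06 0 0 0 0 0 0"

```text
time: 30.23
tool_pos: [0.5513, -0.0289, 0.0607]
tcp_rot: [1.0, -0.0, -0.0, 0.0]
force: [-0.6, -0.3, -0.0]
grip_width: 0.06
gripper_force: 0.0
```

Emit:
inch_along --steps "0.06 0 0 -2 0 0 0 | 0.06 0 0 -4 0 0 0 | 0.06 0 0 -4 0 0 0 | 0.06 0 0 -4 0 0 0 | 0.06 0 0 -4 0 0 0"

```text
time: 30.65
tool_pos: [0.5509, -0.0288, 0.2426]
tcp_rot: [1.0, -0.0, -0.0, 0.0]
force: [0.1, 0.2, -1.0]
grip_width: 0.0597
gripper_force: 0.0
```

Emit:
inch_along --steps "0.08 -0.1 -2 -1 0 0 0 | 0.08 -0.3 -3.7 0 0 0 0 | 0.08 -0.3 -3.7 0 0 0 0 | 0.08 -0.3 -3.7 0 0 0 0 | 0.08 -0.3 -3.7 0 0 0 0"

```text
time: 31.07
tool_pos: [0.5379, 0.1406, 0.2509]
tcp_rot: [1.0, -0.0, 0.0, 0.0]
force: [1.5, -0.6, 0.7]
grip_width: 0.0801
gripper_force: 0.0
```

Emit:
inch_along --steps "0.08 -0.3 -3.7 0 0 0 0 | 0.08 -0.3 -3.7 0 0 0 0 | 0.08 -0.3 -3.7 0 0 0 0 | 0.08 -0.3 -3.7 0 0 0 0 | 0.08 -0.2 -3.7 0 0 0 0"

```text
time: 31.48
tool_pos: [0.5238, 0.3259, 0.2507]
tcp_rot: [1.0, -0.0, -0.0, 0.0]
force: [0.3, -0.8, 0.4]
grip_width: 0.0798
gripper_force: 0.0
```

Emit:
inch_along --steps "0.08 0 -1.4 0 0 0 0 | 0.08 0 0 0 0 0 0 | 0.08 0 0 0 0 0 0 | 0.08 0 0 0 0 0 0"

```text
time: 31.82
tool_pos: [0.5245, 0.3371, 0.2506]
tcp_rot: [1.0, -0.0, -0.0, 0.0]
force: [-0.5, 0.5, 0.5]
grip_width: 0.0802
gripper_force: 0.0
```

Scaled: 0.035 m is 3.5, 0.03 m is 3.

Emit:
inch_along --steps "0.08 0.1 -0.1 3 0 0 0 | 0.08 0 0 3.5 0 0 0 | 0.08 0 0 3.5 0 0 0 | 0.08 0 0 3 0 0 0 | 0.08 0 0 1.2 0 0 0"

```text
time: 32.23
tool_pos: [0.5246, 0.3368, 0.1052]
tcp_rot: [1.0, -0.001, -0.002, 0.001]
force: [-0.6, 0.2, 0.3]
grip_width: 0.0802
gripper_force: 0.0
```

Emit:
inch_along --steps "0.08 0 0 0 0 0 0 | 0.03 0 0 0 0 0 0 | 0.03 0 0 0 0 0 0 | 0.03 0 0 0 0 0 0 | 0.03 0 0 0 0 0 0" --grip_force 45

```text
time: 32.65
tool_pos: [0.5262, 0.339, 0.1103]
tcp_rot: [1.0, -0.0, 0.001, -0.0]
force: [1.1, -2.1, 6.3]
grip_width: 0.0467
gripper_force: 46.5
```

Emit:
inch_along --steps "0.03 0 0 0 0 0 0 | 0.03 0 0 -1 0 0 0 | 0.03 0 0 -3 0 0 0 | 0.03 0 0 -3.5 0 0 0 | 0.03 0 0 -3.5 0 0 0"

```text
time: 33.07
tool_pos: [0.5249, 0.3389, 0.2205]
tcp_rot: [1.0, -0.0, -0.001, 0.0]
force: [1.2, -0.5, -1.9]
grip_width: 0.0469
gripper_force: 47.1
```

Emit:
inch_along --steps "0.03 0 0 -3 0 0 0 | 0.03 0 0 -1 0 0 0 | 0.03 0 0 0 0 0 0"

```text
time: 33.32
tool_pos: [0.5259, 0.3394, 0.262]
tcp_rot: [1.0, -0.0, 0.002, -0.001]
force: [0.3, 0.1, -1.6]
grip_width: 0.0468
gripper_force: 47.2
```

Emit:
inch_along --steps "0.03 0.2 2 0 0 0 0 | 0.03 1 3.7 0 0 0 0 | 0.03 1 3.7 0 0 0 0 | 0.03 1 3.7 0 0 0 0 | 0.03 1 3.7 0 0 0 0"

```text
time: 33.73
tool_pos: [0.5668, 0.1695, 0.2567]
tcp_rot: [1.0, 0.0, -0.002, 0.0]
force: [0.9, 0.6, -3.0]
grip_width: 0.0472
gripper_force: 47.2
```

Emit:
inch_along --steps "0.03 1 3.7 0 0 0 0 | 0.03 1 3.7 0 0 0 0 | 0.03 1 3.7 0 0 0 0 | 0.03 1 3.7 0 0 0 0 | 0.03 1 3.7 0 0 0 0"

```text
time: 34.15
tool_pos: [0.6169, -0.0157, 0.2567]
tcp_rot: [1.0, -0.0, -0.002, -0.0]
force: [0.5, 0.6, -1.4]
grip_width: 0.0471
gripper_force: 47.2
```

Emit:
inch_along --steps "0.03 1 3.7 0 0 0 0 | 0.03 0 2 0 0 0 0 | 0.03 0 0.7 0 0 0 0 | 0.03 0 0 0 0 0 0 | 0.03 0 0 0 0 0 0"

```text
time: 34.57
tool_pos: [0.6269, -0.0773, 0.2575]
tcp_rot: [1.0, -0.0, -0.001, -0.0]
force: [0.3, 0.3, -1.3]
grip_width: 0.0468
gripper_force: 47.2
```

Emit:
inch_along --steps "0.03 0 0.1 3 0 0 0 | 0.03 0 0 3.5 0 0 0 | 0.03 0 0 3.5 0 0 0 | 0.03 0 0 3 0 0 0 | 0.03 0 0 0.8 0 0 0"

```text
time: 34.98
tool_pos: [0.6252, -0.0766, 0.1161]
tcp_rot: [1.0, 0.001, -0.003, -0.001]
force: [-0.2, 0.5, -1.6]
grip_width: 0.0467
gripper_force: 47.2
```

Emit:
inch_along --steps "0.03 0 0 0 0 0 0 | 0.03 0 0 0 0 0 0 | 0.03 0 0 0.1 0 0 0 | 0.03 0 0 0 0 0 0 | 0.03 0 0 0 0 0 0"

```text
time: 35.4
tool_pos: [0.6279, -0.0789, 0.1213]
tcp_rot: [1.0, -0.0, 0.001, 0.0]
force: [-0.3, -0.1, -1.7]
grip_width: 0.0469
gripper_force: 47.2
```

Scaled: 0.003 m is 0.3, 0.002 m is 0.2.

Emit:
inch_along --steps "0.03 0 0 0.3 0 0 0 | 0.03 0 0 0.2 0 0 0 | 0.03 0 0 0 0 0 0 | 0.03 0 0 0 0 0 0"

```text
time: 35.73
tool_pos: [0.6278, -0.0791, 0.1153]
tcp_rot: [1.0, -0.0, 0.001, 0.0]
force: [0.8, -0.3, 3.8]
grip_width: 0.0469
gripper_force: 47.7
```

Emit:
inch_along --steps "0.03 0 0 0.1 0 0 0 | 0.03 0 0 0 0 0 0 | 0.03 0 0 0 0 0 0"

```text
time: 35.98
tool_pos: [0.6282, -0.0791, 0.1153]
tcp_rot: [1.0, -0.0, 0.001, 0.0]
force: [-0.6, 0.0, 11.9]
grip_width: 0.0466
gripper_force: 48.5
```

Run:
```python
from h import *
s=read_camera("side")
cv2.imwrite("pics/k.png",cv2.resize(s[120:220,180:310],None,fx=5,fy=5,interpolation=2)[:,:,::-1])
```

```text
(no output)
```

View pics/k.png

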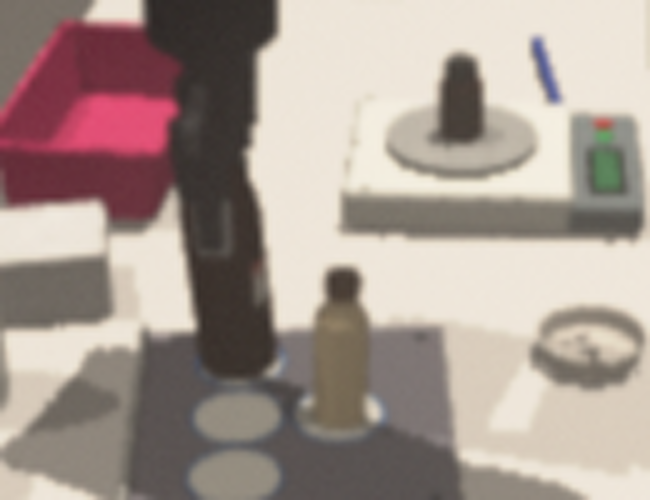

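Amber base spans columns about 197–276 and cream is centred on its ring (341). I'll compare the amber base with the projected ring before releasing.

Run:
```python
from h import *
f=lambda p:((proj("side",p)+.4-[180,120])*5).round(1)
print(f([[.6224,-.0787,.008],[.6224+.0285,-.0787,.008],[.6224-.0285,-.0787,.008],[.553,-.030,.008],[.6121,-.0196,.008],[.6017,.0395,.008]]))
print(f([[.6224,-.0787,.03],[.6224+.0245,-.0787,.03],[.6224-.0245,-.0787,.03]]))
```

```text
[[241.7 362.2]
 [196.8 359.1]
 [286.8 365.3]
 [340.1 414.6]
 [239.5 417.4]
 [237.2 477.8]]
[[240.  332.3]
 [201.  329.7]
 [279.2 334.9]]
```

Run:
```python
from h import *
im=cv2.cvtColor(cv2.imread("pics/k.png"),6)
for r in(320,332,345,355,365):
    x=np.nonzero(im[r,150:300]<75)[0]+150;print(r,x.min(),x.max(),im[r,180:300:6])
```

```text
320 200 268 [231 231 197  96  50  53  53  53  51  53  53  53  54  55  53  97 200 230
 230 230]
332 199 270 [158 154 141  79  51  52  52  53  53  53  54  54  52  53  52  70 129 159
 153 144]
345 195 274 [ 84  85  80  64  54  52  52  52  54  53  53  53  54  53  53  57  81 109
 119 119]
355 197 272 [ 84  85  83  69  55  52  54  52  52  53  53  53  54  55  52  59  96 120
 119 119]
365 201 266 [ 84  83  84  78  66  55  52  52  52  53  55  52  52  55  64 103 156 140
 118 117]
```

The amber bottle sits about 3 mm too far in +x. I'll lift it slightly, shift it and set it down again.

Emit:
inch_along --steps "0.03 0 0 -0.3 0 0 0 | 0.03 -0.15 0 0 0 0 0 | 0.03 -0.15 0 0 0 0 0 | 0.03 0 0 0 0 0 0 | 0.03 0 0 0.2 0 0 0"

```text
time: 36.45
tool_pos: [0.6246, -0.079, 0.1151]
tcp_rot: [1.0, -0.0, 0.0, 0.0]
force: [-0.6, -0.0, 26.5]
grip_width: 0.0469
gripper_force: 50.0
```

Emit:
inch_along --steps "0.03 0 0 0.1 0 0 0 | 0.03 0 0 0 0 0 0 | 0.03 0 0 0 0 0 0"

```text
time: 36.7
tool_pos: [0.6251, -0.079, 0.1152]
tcp_rot: [1.0, -0.0, 0.001, 0.0]
force: [-1.4, 0.9, 14.0]
grip_width: 0.047
gripper_force: 48.7
```

Scaled: -0.0012 m is -0.12.

Emit:
inch_along --steps "0.03 0 0 -0.12 0 0 0 | 0.08 0 0 0 0 0 0 | 0.08 0 0 0 0 0 0 | 0.08 0 0 0 0 0 0 | 0.08 0 0 0 0 0 0"

```text
time: 37.12
tool_pos: [0.6243, -0.0789, 0.1147]
tcp_rot: [1.0, -0.0, -0.0, -0.0]
force: [-0.1, -0.4, 0.2]
grip_width: 0.0799
gripper_force: 0.0
```

Emit:
inch_along --steps "0.08 0 0 -1 0 0 0 | 0.08 0 0 -3 0 0 0 | 0.08 0 0 -4 0 0 0 | 0.08 0 0 -4 0 0 0 | 0.08 0 0 -2 0 0 0"

```text
time: 37.53
tool_pos: [0.6252, -0.0791, 0.2605]
tcp_rot: [1.0, -0.0, 0.003, 0.001]
force: [0.5, -0.1, -0.2]
grip_width: 0.0802
gripper_force: 0.0
```

Emit:
inch_along --steps "0.06 0 -2 0 0 0 0 | 0.06 -0.1 -3.7 0 0 0 0 | 0.06 -0.1 -3.7 0 0 0 0 | 0.06 -0.1 -3.7 0 0 0 0 | 0.06 -0.1 -3.7 0 0 0 0"

```text
time: 37.95
tool_pos: [0.6201, 0.0906, 0.2559]
tcp_rot: [1.0, -0.0, 0.0, 0.0]
force: [1.2, -0.4, -0.1]
grip_width: 0.0599
gripper_force: 0.0
```

Emit:
inch_along --steps "0.06 -0.1 -3.7 0 0 0 0 | 0.06 -0.1 -3.7 0 0 0 0 | 0.06 -0.1 -3.7 0 0 0 0 | 0.06 -0.1 -3.7 0 0 0 0 | 0.06 -0.1 -3.7 0 0 0 0"

```text
time: 38.37
tool_pos: [0.615, 0.2759, 0.2558]
tcp_rot: [1.0, -0.0, 0.0, -0.0]
force: [0.5, 0.2, -0.2]
grip_width: 0.0601
gripper_force: 0.0
```

Emit:
inch_along --steps "0.06 0 -3.7 0 0 0 0 | 0.06 0 -2 0 0 0 0 | 0.06 0 0 0 0 0 0 | 0.06 0 0 0 0 0 0"

```text
time: 38.7
tool_pos: [0.615, 0.3319, 0.2551]
tcp_rot: [1.0, 0.001, -0.0, 0.0]
force: [0.4, -0.1, 0.4]
grip_width: 0.0601
gripper_force: 0.0
```

Run:
```python
from h import *
s=read_camera("side")
cv2.imwrite("pics/l.png",cv2.resize(s[120:220,180:310],None,fx=5,fy=5,interpolation=2)[:,:,::-1])
```

```text
(no output)
```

View pics/l.png

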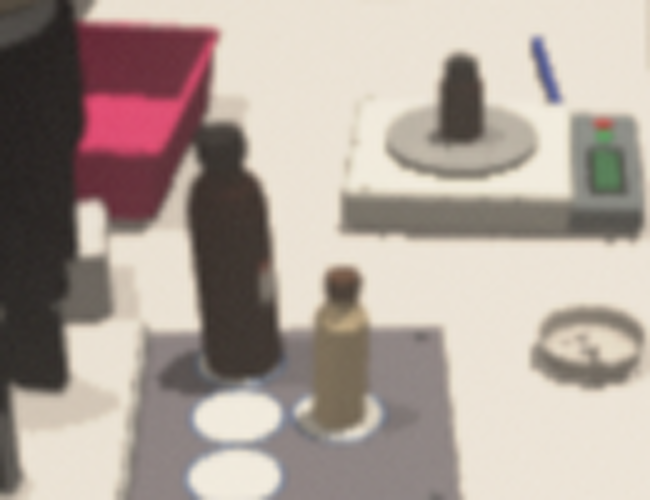

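Amber is now centred on its ring (base columns about 203–281), and the pot and cream bottle are fine. Last is the white bottle.

Emit:
inch_along --steps "0.06 0.1 0 3 0 0 0 | 0.06 0 0 3.5 0 0 0 | 0.06 0 0 3 0 0 0 | 0.06 0 0 1.5 0 0 0 | 0.06 0 0 0.3 0 0 0"

```text
time: 39.17
tool_pos: [0.6157, 0.3289, 0.1389]
tcp_rot: [1.0, -0.001, -0.002, 0.001]
force: [-0.5, 0.4, 0.4]
grip_width: 0.06
gripper_force: 0.0
```

Emit:
inch_along --steps "0.06 0 0 0 0 0 0 | 0.02 0 0 0 0 0 0 | 0.02 0 0 0 0 0 0 | 0.02 0 0 0 0 0 0 | 0.02 0 0 0 0 0 0" --grip_force 40

```text
time: 39.58
tool_pos: [0.6171, 0.3315, 0.144]
tcp_rot: [1.0, -0.0, 0.002, -0.001]
force: [-0.3, 0.4, 6.8]
grip_width: 0.0343
gripper_force: 39.9
```

Emit:
inch_along --steps "0.02 0 0 0 0 0 0 | 0.02 0 0 0 0 0 0"

```text
time: 39.75
tool_pos: [0.6171, 0.3315, 0.144]
tcp_rot: [1.0, -0.0, 0.002, -0.001]
force: [-0.2, 0.3, 7.2]
grip_width: 0.0342
gripper_force: 39.9
```

Emit:
inch_along --steps "0.02 0 0 -1 0 0 0 | 0.02 0 0 -3 0 0 0 | 0.02 0 0 -4 0 0 0 | 0.02 0 0 -2.5 0 0 0 | 0.02 0 0 -0.5 0 0 0"

```text
time: 40.17
tool_pos: [0.6175, 0.3316, 0.2584]
tcp_rot: [1.0, -0.0, 0.004, -0.001]
force: [0.7, 0.0, -0.6]
grip_width: 0.0342
gripper_force: 40.2
```

Emit:
inch_along --steps "0.02 0 2 0 0 0 0 | 0.02 -0.2 3.4 0 0 0 0 | 0.02 -0.2 3.4 0 0 0 0 | 0.02 -0.2 3.4 0 0 0 0 | 0.02 -0.2 3.4 0 0 0 0"

```text
time: 40.58
tool_pos: [0.6076, 0.1736, 0.2517]
tcp_rot: [1.0, 0.0, -0.0, 0.0]
force: [0.9, -0.5, -1.2]
grip_width: 0.034
gripper_force: 40.2
```

Emit:
inch_along --steps "0.02 -0.2 3.4 0 0 0 0 | 0.02 -0.2 3.4 0 0 0 0 | 0.02 -0.1 3.4 0 0 0 0 | 0.02 0 2.5 0 0 0 0 | 0.02 0 1 0 0 0 0"

```text
time: 41.0
tool_pos: [0.603, 0.035, 0.2519]
tcp_rot: [1.0, -0.001, -0.0, 0.0]
force: [0.4, -0.3, -1.1]
grip_width: 0.0337
gripper_force: 40.3
```

Emit:
inch_along --steps "0.02 0 0 0 0 0 0 | 0.02 0 0 0 0 0 0 | 0.02 0 0 0 0 0 0"

```text
time: 41.25
tool_pos: [0.6033, 0.0392, 0.2519]
tcp_rot: [1.0, 0.0, -0.0, -0.0]
force: [-0.3, 0.2, -1.6]
grip_width: 0.034
gripper_force: 40.3
```

Scaled: 0.03 m is 3, 0.02 m is 2.

Emit:
inch_along --steps "0.02 0 0 2 0 0 0 | 0.02 0 0 3 0 0 0 | 0.02 0 0 3 0 0 0 | 0.02 0 0 1.5 0 0 0 | 0.02 0 0 0.3 0 0 0"

```text
time: 41.67
tool_pos: [0.6022, 0.0396, 0.1509]
tcp_rot: [1.0, 0.001, -0.002, -0.0]
force: [-0.6, 0.2, -0.6]
grip_width: 0.0343
gripper_force: 40.3
```

Emit:
inch_along --steps "0.02 0 0 0 0 0 0 | 0.02 0 0 0 0 0 0 | 0.02 0 0 0.2 0 0 0 | 0.02 0 0 0.2 0 0 0 | 0.02 0 0 0 0 0 0"

```text
time: 42.08
tool_pos: [0.6035, 0.0382, 0.1505]
tcp_rot: [1.0, -0.0, 0.0, 0.0]
force: [0.0, -0.4, -2.2]
grip_width: 0.0341
gripper_force: 40.3
```

Run:
```python
from h import *
s=read_camera("side")
cv2.imwrite("pics/m.png",cv2.resize(s[130:230,180:310],None,fx=5,fy=5,interpolation=2)[:,:,::-1])
print((proj("side",[[.6017,.0395,.008]])+.4-[180,130])*5)
```

```text
[[237.20693396 427.75537986]]
```

View pics/m.png

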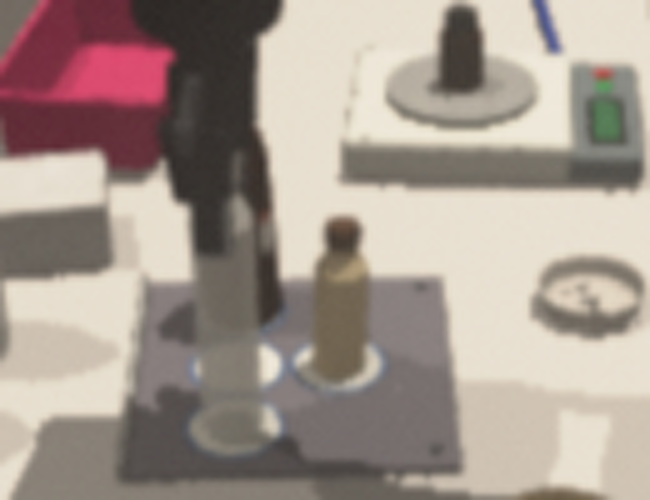

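The white bottle's base (columns about 205–265) is centred on its ring (188–283). I'll set it down, release and retreat.

Scaled: -0.001 m is -0.1, 0.001 m is 0.1.

Emit:
inch_along --steps "0.02 -0.1 -0.1 0.1 0 0 0 | 0.02 0 0 0.1 0 0 0 | 0.02 0 0 0 0 0 0 | 0.02 0 0 0 0 0 0"

```text
time: 42.47
tool_pos: [0.6027, 0.0392, 0.1489]
tcp_rot: [1.0, -0.0, 0.001, 0.0]
force: [-1.2, 0.2, 5.8]
grip_width: 0.0344
gripper_force: 41.0
```

Emit:
inch_along --steps "0.02 0 0 0.05 0 0 0 | 0.02 0 0 0 0 0 0 | 0.02 0 0 0 0 0 0"

```text
time: 42.72
tool_pos: [0.6029, 0.0392, 0.1489]
tcp_rot: [1.0, -0.0, 0.001, 0.0]
force: [-1.7, 2.3, 11.2]
grip_width: 0.034
gripper_force: 41.4
```

Scaled: -0.0012 m is -0.12.

Emit:
inch_along --steps "0.02 0 0 -0.12 0 0 0 | 0.06 0 0 0 0 0 0 | 0.06 0 0 0 0 0 0 | 0.06 0 0 0 0 0 0 | 0.06 0 0 0 0 0 0"

```text
time: 43.13
tool_pos: [0.6024, 0.0391, 0.1485]
tcp_rot: [1.0, -0.0, -0.0, 0.0]
force: [-0.2, 0.3, -0.6]
grip_width: 0.06
gripper_force: 0.0
```

Emit:
inch_along --steps "0.06 0 0 -1 0 0 0 | 0.06 0 0 -2 0 0 0 | 0.06 0 0 -3 0 0 0 | 0.06 0 0 -3 0 0 0 | 0.06 0 0 -2 0 0 0"

```text
time: 43.55
tool_pos: [0.6028, 0.0391, 0.2621]
tcp_rot: [1.0, -0.0, 0.001, 0.0]
force: [-0.5, 0.7, -0.4]
grip_width: 0.0599
gripper_force: 0.0
```

Emit:
inch_along --steps "0.06 0 -2 0 0 0 0 | 0.06 0 -3 0 0 0 0 | 0.06 0 -3.7 0 0 0 0 | 0.06 0 -3.7 0 0 0 0 | 0.06 0 -3.7 0 0 0 0"

```text
time: 43.97
tool_pos: [0.6022, 0.2015, 0.2596]
tcp_rot: [1.0, -0.0, 0.0, -0.0]
force: [0.7, 0.8, 0.1]
grip_width: 0.0603
gripper_force: 0.0
```

Emit:
inch_along --steps "0.06 0 -3.7 0 0 0 0 | 0.06 0 -2 0 0 0 0 | 0.06 0 0 0 0 0 0 | 0.06 0 0 0 0 0 0 | 0.06 0 0 0 0 0 0"

```text
time: 44.38
tool_pos: [0.6024, 0.2564, 0.2589]
tcp_rot: [1.0, -0.0, -0.0, 0.0]
force: [0.5, -0.3, 0.5]
grip_width: 0.0598
gripper_force: 0.0
```

Run:
```python
from h import *
s=read_camera("side");t=read_camera("top")
cv2.imwrite("pics/n.png",np.hstack([cv2.resize(s[110:230,190:320],None,fx=3,fy=4,interpolation=2),cv2.resize(t[140:260,190:290],None,fx=4,fy=4,interpolation=2)])[:,:,::-1])
```

```text
(no output)
```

View pics/n.png

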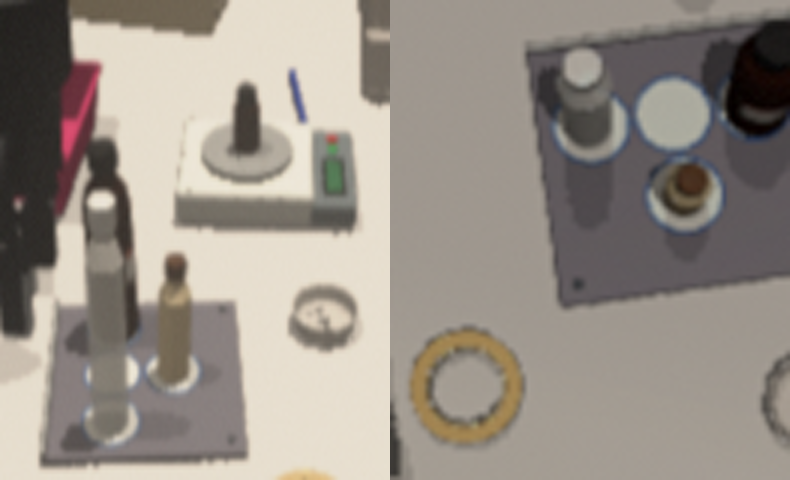

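All three bottles are upright on their rings: white near (590,125), amber near (757,110) and cream near (685,195). The pot is on the pan, and the tape and dish haven't moved.

```bash
python3 -c "from cell import *; print(close_job())"
```

```text
the job is handed in; nothing more can be done
None
```

The job is handed in at about 44 s: the pot stands upright on the middle of the scale's pan, each bottle is back upright on its own ring, nothing tipped over, and the tape and dish are where they were.

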